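# Unlock the self-closing drawer and hold it open at the brass pointer

## Task

I want to put the pestle away. Enter the code on the grey lock pad by pushing the green, then the yellow, then the blue key firmly down, one at a time (leave the red one alone, it cancels), while the drawer is still shut; then pull the self-closing drawer out until its front face is level with the brass pointer beside it, and keep it there: finish while still holding it, do not let go. Do not disturb the mortar, the pestle or the jars.

Things in the scene. Friction and masses are not known exactly. Their poses are not given: they have to be found in the camera images.
- cabinet: fixed low oak display unit on the worktop, 220 mm deep (x), 240 mm wide (y), 76 mm high; origin at the centre of its underside; its -x side is the front, with the drawer; the drawer slides out along the unit's -x. The mortar stands on its top, behind the front edge
- drawer (a joint): how far the drawer is out, in m: 0 shut, 0.13 at its stop; a spring pulls it shut (about 4 N shut, 9 N at 0.085, plus 0.5 N friction), so it closes when let go
- drawer_front (a point): centre of the outer face of the drawer's white front panel (236 mm wide, 64 mm high, from 6 to 70 mm above the worktop, 12 mm thick); moves with the drawer; when shut this face stands 122 mm in front (-x) of the unit's origin; x axis as the unit's
- drawer_handle (a point): middle of the steel bar handle: a level round bar, 12 mm thick, running along the unit's y for 110 mm between two posts, its axis 52 mm above the worktop and 45 mm in front of the drawer's outer face (39 mm free behind the bar); moves with the drawer; free from above
- mark: fixed brass pointer on the worktop beside the drawer's path, on the unit's -y side: a black foot plate (36 x 50 x 6 mm) and a post with a level brass blade, 5 mm thick along x, 50 mm long along y, 60 to 72 mm above the worktop; origin on the worktop under the tip of the blade, 126 mm to -y of the drawer's middle; axes parallel to the unit's; the drawer's outer face must come level (along the unit's x) with the blade. It stands 45 to 85 mm in front of the shut drawer's face
- pad: fixed grey lock pad, 130 x 130 x 12 mm, on the worktop; origin at the centre of its underside
- green_top (a point): middle of the top face of the green key when up (moves down with it): a round green push key, 26 mm across, its top 34 mm above the worktop; the four keys sit in a 2 x 2 square, 56 mm between centres; which colour sits where changes
- yellow_top (a point): middle of the top face of the yellow key when up (moves down with it): a round yellow push key, 26 mm across, its top 34 mm above the worktop; the four keys sit in a 2 x 2 square, 56 mm between centres; which colour sits where changes
- blue_top (a point): middle of the top face of the blue key when up (moves down with it): a round blue push key, 26 mm across, its top 34 mm above the worktop; the four keys sit in a 2 x 2 square, 56 mm between centres; which colour sits where changes
- red_top (a point): middle of the top face of the red key when up (moves down with it): a round red push key, 26 mm across, its top 34 mm above the worktop; the four keys sit in a 2 x 2 square, 56 mm between centres; which colour sits where changes
- green (a joint): travel of the green key in m: 0 up, 0.006 fully down (springs back by itself; 1.2 N to start it moving, 4 N fully down; it registers from 0.004)
- yellow (a joint): travel of the yellow key in m: 0 up, 0.006 fully down (springs back by itself; 1.2 N to start it moving, 4 N fully down; it registers from 0.004)
- blue (a joint): travel of the blue key in m: 0 up, 0.006 fully down (springs back by itself; 1.2 N to start it moving, 4 N fully down; it registers from 0.004)
- red (a joint): travel of the red key in m: 0 up, 0.006 fully down (springs back by itself; 1.2 N to start it moving, 4 N fully down; it registers from 0.004)
- mortar: loose black granite mortar, 120 mm across, 85 mm high, on top of the oak unit; origin at the centre of its underside; leave alone
- pestle: loose black granite pestle, 50 mm across, 140 mm high, standing on its thick end on a grey trivet (130 mm across, 8 mm thick); origin at the centre of its underside; leave alone
- jar_a: loose small glass jar with bamboo lid, 58 mm across, 80 mm high; origin at the centre of its underside; leave alone
- jar_b: second jar, the same; leave alone
Things that resemble listed ones, but are neither listed nor needed, are in the scene too. Of the things like the mark, leave any that is pink or purple; of the rest the larger one is meant.

How it is judged (in metres and radians):
On the way, in this order (a step that is already met when the one before it is completed fails the run):
1. the green key is pushed down at least 4 mm, alone, while the drawer is still shut (value of joint green above 0.004 m and value of joint each of yellow, blue, red below 0.002 m and value of joint drawer below 0.006 m), for 0.04 s.
2. the yellow key is pushed down at least 4 mm, alone, while the drawer is still shut (value of joint yellow above 0.004 m and value of joint each of green, blue, red below 0.002 m and value of joint drawer below 0.006 m), for 0.04 s.
3. the blue key is pushed down at least 4 mm, alone, while the drawer is still shut (value of joint blue above 0.004 m and value of joint each of green, yellow, red below 0.002 m and value of joint drawer below 0.006 m), for 0.04 s.
At the end, for the whole second after the job is handed in: The drawer's outer face is level with the brass pointer's blade within 7 mm along the unit's x, at rest, kept there by the fingers (more than 2 N on the drawer); all four keys are up (x of drawer_front in the frame of mark between -0.007 and 0.007 m and velocity of joint drawer between -0.01 and 0.01 m/s and contact force between the fingers and drawer above 2 N and value of joint each of green, yellow, blue, red below 0.002 m); the arm keeps its last pose, push and grip.
It fails at once if the red key is pushed (3 mm or more) (value of joint red above 0.003 m).
It fails at once if two keys are down at once (value of joint each of green, yellow above 0.003 m or value of joint each of green, blue above 0.003 m or value of joint each of yellow, blue above 0.003 m).
It fails at once if the mortar, the pestle or a jar is shifted by more than 20 mm or tipped (distance of any of mortar, pestle, jar_a, jar_b from where it was at the start of the episode above 0.02 m or angle between any of mortar, pestle, jar_a, jar_b's own z axis and vertical above 0.3 rad).
It also fails if it takes over 54 s, if anything falls off the work surface, if the arm or the gripper's body presses on something with over 40 N, if the wrist force passes 120 N, or if a joint passes its speed limit or range.

## Robot

A 6-joint arm with a two-finger parallel gripper is mounted at the origin on the work surface. World frame = base frame: x ahead of the robot, y to its left, z up, the work surface at z = 0. Lengths are in m, angles in degrees, forces in N, time in s.
With the tool pointing down it reaches from about 0.25 to 0.725 m from the base axis. Payload 9.7 kg.
Tool frame: the origin (TCP) lies at the very end of the fingers, on their centre line; the grasp point (between the pads) lies 19 mm behind it; z points along the fingers, y is the direction in which the jaws open and shut (so a half turn about z gives the same grasp; the last joint's range is limited). The gripper opens to 85 mm and grips with 20 to 120 N. Pads are 22 mm wide; open, the fingers measure 114 mm over their backs; the gripper's body (76 mm by 85 mm) begins 54 mm behind the grasp point. The pads swing forward as they close: fully open they stand 13 mm farther back than shut.
Start: joints at [-70.302, 4.979, 10.078, 95.1, 0, 90], TCP at [0.185, -0.518, 0.231] pointing down, gripper open.
Joint ranges: [-179.16, 179.16], [-48.56, 103.87], [-65.8, 70.77], [-126.05, 130.52], [-82.76, 87.17], [-180, 180]. Speed limits (degrees/s): [127.2, 127.2, 147.25, 180, 180, 180].

## Interface

Orientations are given as [roll, pitch, yaw] about the fixed x, y, z axes, in that order (R = Rz(yaw) Ry(pitch) Rx(roll)).
In Python, from workcell import bot gives the robot as it stands.
- The arm moves only by the shell command python3 -m pendant 'ROWS' [FORCE]. ROWS is JSON, a list that holds one entry, the list of rows, each a list of 7 numbers: the shift along the tool's x, y, z in cm, then the turn, a rotation vector about the tool's x, y, z in rad, then the opening in per cent of the stroke, from 0 (shut) to 100 (fully open). In form: [[[dx, dy, dz, ax, ay, az, gripper], ...]]. A call has 1 to 5 rows; each row shifts and turns the pose as measured when the row begins, along the tool's axes as they then stand; what a row does not reach is not made up. A row lasts 1/12 s, in which the tool goes at most 41.7 mm and 7.16 degrees, less where a joint would pass 70% of its speed; a pose out of reach is approached as far as the arm can. A call with a gripper value outside its range is refused whole. The fingers move at their own pace and stop on an object; FORCE is the grip in N (left out, the last holds). Time passes only in rows, so rows that do not move let the fingers close. It gives the time, the measured TCP pose, the force and the opening at its end, in the units of the state.
- bot.get_obs(): the state, without advancing time (a new reading comes with each control period).
- bot.camera(name): name is "scene" or "top"; returns the picture (420x560x3 uint8, red, green, blue); there is no depth.
- bot.get_calibration(name): a dict with "intrinsics" (3x3 intrinsics, pixels), "D" ([k1, k2, p1, p2, k3] as OpenCV has them; the pictures are not rectified), "pose" (4x4, takes a point from camera to world coordinates). Camera axes: x right, y down, z forward; pixel columns grow to the right and rows downward; lengths in m; the calibration is good to about 2 mm. A picture is of the moment at which its call begins. get_calibration takes no time and is no camera call.
- bot.job_done(): hands the job in, once; it reports no verdict.
Trained networks look in the newest picture that a camera, given by its name, has taken for a name from the list of things; names that differ only in an ending like _2 or _b are one class to them, and where a whole thing is asked for, a point or a joint stands for the part that bears it (a point fixed in the world has none). Each returns a list of dicts, best first, with "confidence" (0 to 1); they miss things now and then, are a little off and sometimes report something else, mostly with a low value. They report only what shows in the picture. A call takes as long as a camera call. They do not tell look-alikes from the thing itself.
- bot.masks_of(camera, thing): "pixels" (420x560 bool, what is visible of it) and "extent" ([left, top, right, bottom] in pixels, round what is visible of it).
- bot.mark_of(camera, thing): "uv" ([column, row] in pixels: a listed point, or the origin of a listed thing).
The state is a dict: "time": time; "q": joint angles; "qd": joint speeds; "joint_efforts": joint torques, N m; "ee_pos": TCP position; "tcp_rot": TCP orientation; "wrist_force": force on the tool from outside, world axes, zero at the start; "torque": the same for the moment, N m; "opening": finger opening in m.
Only numpy, scipy, OpenCV 4.12 (cv2) and the standard library are available. Lean on these libraries where they do the work, as an engineer would, in place of code of your own. Each camera call takes 0.05 s, during which the arm holds its last target. There are 200 camera calls.

## Working session

There is one attempt and no reset: what is moved stays moved. The work goes in short steps, Python scripts to look and compute and a shell command to move; the robot and the scene stay as the last step left them, time stands still between calls to the robot, and variables do not carry over. Pictures are saved under pics/ and viewed, about 8 in all and at most 12, crops included, and the job is handed in when it is done.

```bash
mkdir -p pics
cat > h.py <<'E'
import numpy as np, cv2, json
from workcell import bot
def ray(cam,uv):
    c=bot.get_calibration(cam);K=np.array(c["intrinsics"],float);P=np.array(c["pose"],float)
    n=cv2.undistortPoints(np.array([[uv]],float),K,np.array(c["D"],float))[0,0]
    return P[:3,3],P[:3,:3]@np.array([n[0],n[1],1])
def at(cam,uv,z):
    o,d=ray(cam,uv);return (o+d*(z-o[2])/d[2]).round(4)
def proj(cam,p):
    c=bot.get_calibration(cam);P=np.linalg.inv(np.array(c["pose"],float))
    return cv2.projectPoints(np.array(p,float).reshape(-1,1,3),cv2.Rodrigues(P[:3,:3])[0],P[:3,3],np.array(c["intrinsics"],float),np.array(c["D"],float))[0][:,0]
E
python3 - <<'E'
from h import *
for c in ("top","scene"):
    im=bot.camera(c);cv2.imwrite(f"pics/{c}0.png",cv2.resize(im[:,:,::-1],(784,588)))
    print(c,np.array(bot.get_calibration(c)["pose"])[:3,3])
    for t,z in dict(green_top=.034,yellow_top=.034,blue_top=.034,red_top=.034,drawer_handle=.052,drawer_front=.038,mark=0,pad=0,cabinet=0,mortar=.076,pestle=.008,jar_a=0).items():
        for m in bot.mark_of(c,t)[:3]: print(t,np.round(m["uv"],1),round(m["confidence"],2),at(c,m["uv"],z))
print(bot.get_obs())
E
```

```text
top [ 0.5105281  -0.04003759  1.34812156]
green_top [141.9 274.6] 0.64 [0.44   0.2506 0.034 ]
yellow_top [144.4 252.1] 0.51 [0.4939 0.2464 0.034 ]
blue_top [120.2 251. ] 0.45 [0.4955 0.3044 0.034 ]
red_top [297.  151.5] 0.7 [ 0.7454 -0.1176  0.034 ]
red_top [115.  272.2] 0.43 [0.4447 0.315  0.034 ]
drawer_handle [307.1 218.3] 0.73 [ 0.5812 -0.1429  0.052 ]
drawer_front [309.  198.6] 0.95 [ 0.6299 -0.1481  0.038 ]
mark [365.1 254.1] 0.77 [ 0.4977 -0.2922  0.    ]
mark [328.1 283.8] 0.7 [ 0.4231 -0.201   0.    ]
mark [143.8 252.5] 0.59 [0.4924 0.2552 0.    ]
pad [131.4 263.5] 0.82 [0.4649 0.2848 0.    ]
cabinet [295.9 150.2] 0.74 [ 0.7547 -0.1168  0.    ]
mortar [278.8 136. ] 0.56 [ 0.7741 -0.0714  0.076 ]
pestle [427.5 203.7] 0.91 [ 0.6253 -0.4454  0.008 ]
jar_a [155.4 165.6] 0.86 [0.7091 0.2335 0.    ]
jar_a [121.5 251.6] 0.73 [0.4937 0.3101 0.    ]
jar_a [103.4 170.3] 0.55 [0.6948 0.3622 0.    ]
scene [1.58344457 0.07873171 0.80605485]
green_top [376.8 205.9] 0.36 [0.4594 0.2475 0.034 ]
yellow_top [375.7 208.5] 0.47 [0.4732 0.2436 0.034 ]
blue_top [395.3 215.1] 0.36 [0.4969 0.299  0
[... 734 characters left out ...]
ar_a [425.4 271.9] 0.78 [ 0.6882  0.3692 -0.    ]
{'time': 1.3, 'q': array([-7.03017267e+01,  4.97925523e+00,  1.00787349e+01,  9.51023520e+01,
        5.84701366e-04,  8.99998675e+01]), 'qd': array([ 0.03069038,  0.01900456,  0.03904823, -0.033178  , -0.02302527,
       -0.0034419 ]), 'joint_efforts': array([-1.26010094e-03, -5.20098996e+01,  4.64861333e+01,  1.57396218e-03,
       -7.53782069e-05,  3.50271671e-05]), 'ee_pos': array([ 0.18538239, -0.51779349,  0.2312854 ]), 'tcp_rot': array([-1.79997128e+02, -5.84708006e-04,  1.96984057e+01]), 'wrist_force': array([ 0.86285722,  0.23630504, -0.17560305]), 'torque': array([0.01406122, 0.00988865, 0.00915274]), 'opening': 0.08537121711513455}
```

View pics/top0.png

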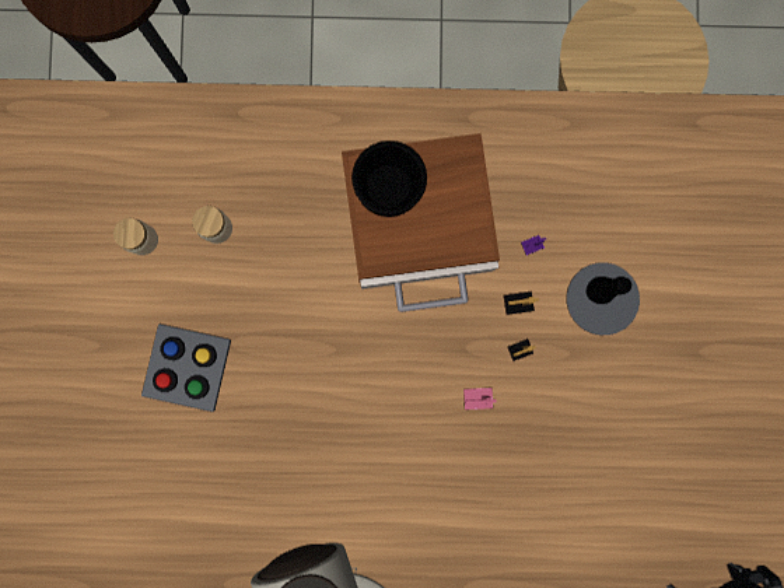

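View pics/scene0.png

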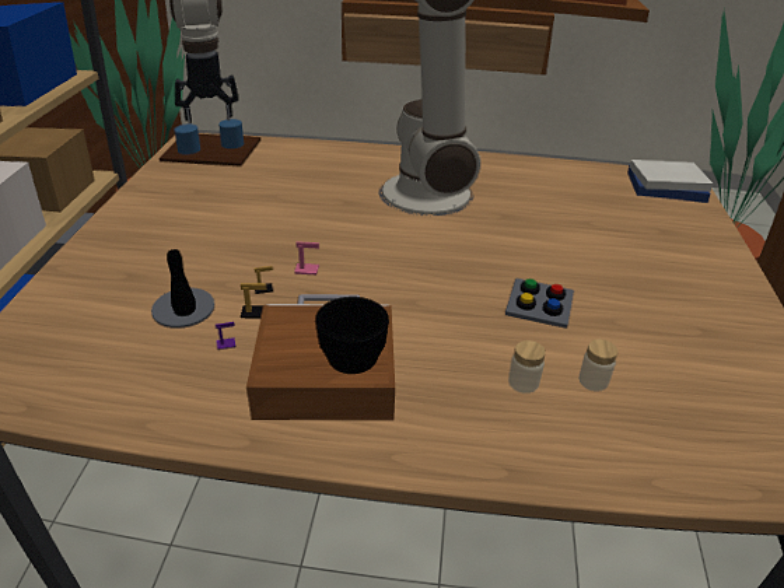

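The top view shows the keys at (196,387) green, (203,355) yellow, (172,349) blue and (164,380) red, all in enlarged pixels. The larger brass pointer is at (519,302). The smaller one at (521,349) and the pink and purple ones are decoys. The scene view agrees. Next I'll measure sub-pixel positions.

Run:
```python
from h import *
from scipy import ndimage as nd
T=bot.camera("top");S=bot.camera("scene")
def cen(im,mask,box):
    m=np.zeros(mask.shape,bool);x0,y0,x1,y1=box;m[y0:y1,x0:x1]=mask[y0:y1,x0:x1]
    l,n=nd.label(m); k=1+np.argmax(nd.sum(m,l,range(1,n+1))); r,c=np.where(l==k);return np.array([c.mean(),r.mean()]),len(c),(l==k)
def cols(im):
    h=cv2.cvtColor(im,cv2.COLOR_RGB2HSV).astype(int);H,s,v=h[...,0],h[...,1],h[...,2];b=(s>130)&(v>60)
    return dict(green=b&(H>45)&(H<85),yellow=b&(H>17)&(H<32),blue=b&(H>100)&(H<130),red=b&((H<6)|(H>172)))
for n,im,box in(("top",T,(98,228,168,298)),("scene",S,(358,194,414,236))):
    pts=[]
    for k,m in cols(im).items():
        c,a,_=cen(im,m,box); p=at(n,c,.034);pts.append(p);print(n,k,c.round(1),a,p)
    print(np.linalg.norm(pts[0]-pts[2]),np.mean(pts,0))
def crop(im,b,s): return cv2.resize(im[b[1]:b[3],b[0]:b[2],::-1],None,fx=s,fy=s,interpolation=cv2.INTER_CUBIC)
cv2.imwrite("pics/ct.png",crop(T,(250,180,400,250),5.3))
cv2.imwrite("pics/cs.png",crop(S,(160,180,280,260),6.6))
# white front panel top in top view
w=(T.min(2)>150);_,a,m=cen(T,w,(245,180,365,215));r,c=np.where(m);
print(a,"white",np.c_[c,r][[c.argmin(),c.argmax()]]); 
rect=cv2.minAreaRect(np.c_[c,r].astype(np.float32));print(rect);print([at("top",p,.07) for p in cv2.boxPoints(rect)])
```

```text
top green [138.7 276.6] 84 [0.4351 0.2581 0.034 ]
top yellow [144.3 253.8] 93 [0.4899 0.2465 0.034 ]
top blue [121.4 248.6] 89 [0.5013 0.3017 0.034 ]
top red [115.9 271.4] 96 [0.4465 0.3129 0.034 ]
0.07926790018664553 [0.4682 0.2798 0.034 ]
scene green [379.1 201.4] 25 [0.4349 0.2554 0.034 ]
scene yellow [375.9 212.5] 59 [0.493  0.2434 0.034 ]
scene blue [395.5 215.7] 41 [0.4995 0.2994 0.034 ]
scene red [397.5 206. ] 48 [0.4497 0.3093 0.034 ]
0.07816111565222184 [0.469275 0.276875 0.034   ]
401 white [[258 200]
 [355 188]]
((306.4709777832031, 195.28482055664062), (5.055378437042236, 98.13446044921875), 82.32102966308594)
[array([ 0.623 , -0.0237,  0.07  ]), array([ 0.6584, -0.2537,  0.07  ]), array([ 0.6465, -0.2554,  0.07  ]), array([ 0.6112, -0.0255,  0.07  ])]
```

View pics/ct.png

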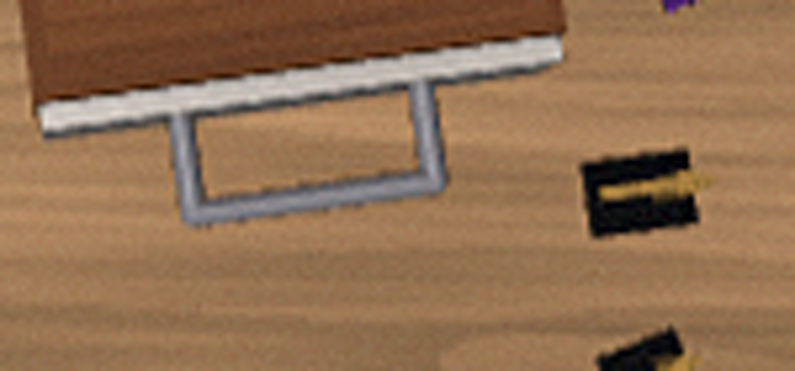

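View pics/cs.png

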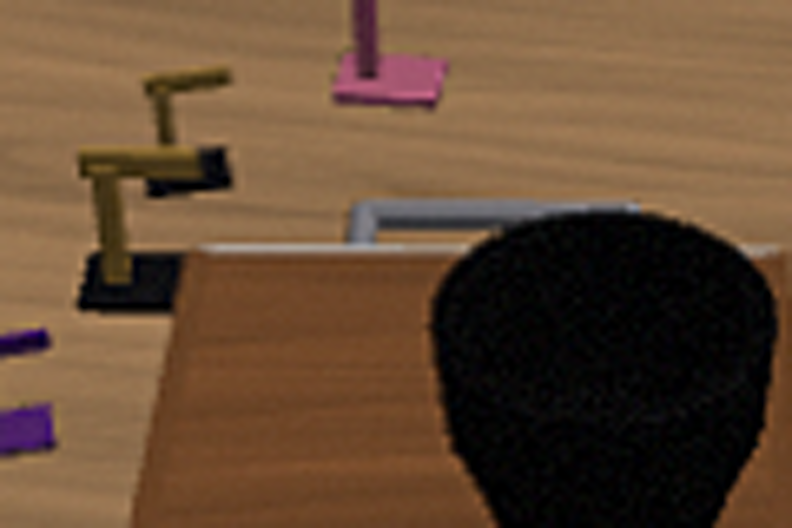

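The crops show the panel's top edge clearly, the handle bar from (195,213) to (440,183), and the blade from its tip at about (600,193) to (705,181), over the black foot.

Run:
```python
from h import *
px=lambda u,v,o=(250,180),s=5.3:((u+.5)/s-.5+o[0],(v+.5)/s-.5+o[1])
pc=at("top",(306.47,195.28),.07)
a=at("top",px(600,193),.072);b=at("top",px(705,181),.072)
h1=at("top",px(196,213),.058);h2=at("top",px(441,182),.058)
foot=[at("top",px(*p),.006) for p in((584,163),(688,150),(697,221),(592,237))];fc=np.mean(foot,0)
for n,u,v in(("blade",a,b),("handle",h1,h2)): d=u-v;print(n,u,v,np.degrees(np.arctan2(-d[0],d[1])),np.linalg.norm(d))
yaw=np.radians(8.5);ex=np.array([np.cos(yaw),np.sin(yaw)]);ey=np.array([-ex[1],ex[0]])
front=pc[:2]-.006*ex
print("front",front,"footc",fc)
for n,p in(("tip",a),("bladeend",b),("foot",fc),("handle",(h1+h2)/2)): r=p[:2]-front;print(n,r@ex,r@ey)
# scene view of blade & panel (edge rear of white strip)
q=lambda u,v:px(u,v,(160,180),6.6)
sa=at("scene",q(200,158),.072);sb=at("scene",q(80,158),.072);print("scene tip/end",sa,sb)
for p in(sa,sb): r=p[:2]-front;print(r@ex,r@ey)
w1=at("scene",q(205,248),.07);w2=at("scene",q(780,250),.07);print("scene panel",w1,w2,(w1[:2]-front)@ex,(w2[:2]-front)@ex)
```

```text
blade [ 0.5879 -0.2728  0.072 ] [ 0.5941 -0.3196  0.072 ] 7.546522624435687 0.04720889746647342
handle [ 0.5765 -0.0936  0.058 ] [ 0.5924 -0.2037  0.058 ] 8.217510035414206 0.111242168263658
front [ 0.6288659  -0.14018686] footc [ 0.59235 -0.30375  0.006  ]
tip -0.060117400377476954 -0.12510135637683714
bladeend -0.06090298246549886 -0.17230371713117842
foot -0.06029098105997781 -0.1563691492274152
handle -0.045178966714334357 -0.0018050944720580265
scene tip/end [ 0.5877 -0.2746  0.072 ] [ 0.5958 -0.3245  0.072 ]
-0.060581260490182615 -0.1268520230486627
-0.05994592161231867 -0.1774011708605722
scene panel [ 0.6454 -0.2561  0.07  ] [ 0.6094 -0.0274  0.07  ] -0.0007805710683022431 -0.002581129823989222
```

Both views agree on the main numbers: unit yaw is about 8.5°, the pull is about 60 mm, and the key positions match. I'll move towards the green key with the fingers shut.

```bash
cat >> h.py <<'E'
def to(x,y,z,yaw=None):
    from scipy.spatial.transform import Rotation as Ro
    o=bot.get_obs();R=Ro.from_euler("xyz",o["tcp_rot"],degrees=True)
    d=R.inv().apply(np.array([x,y,z])-o["ee_pos"])*100
    print("t",round(o["time"],2),"pos",o["ee_pos"].round(4),"rpy",o["tcp_rot"].round(2),"F",o["wrist_force"].round(1),"open",round(o["opening"],4))
    print("shift cm",d.round(2))
    if yaw is not None: print("turn",(R.inv()*Ro.from_euler("xyz",[180,0,yaw],degrees=True)).as_rotvec().round(3))
E
P="python3 -m pendant"
$P '[[[2.4,-3.2,0.3,0,0,0,0],[2.4,-3.2,0.3,0,0,0,0],[2.4,-3.2,0.3,0,0,0,0],[2.4,-3.2,0.3,0,0,0,0],[2.4,-3.2,0.3,0,0,0,0]]]'
$P '[[[2.4,-3.2,0.3,0,0,0,0],[2.4,-3.2,0.3,0,0,0,0],[2.4,-3.2,0.3,0,0,0,0],[2.4,-3.2,0.3,0,0,0,0],[2.4,-3.2,0.3,0,0,0,0]]]'
$P '[[[2.4,-3.2,0.3,0,0,0,0],[2.4,-3.2,0.3,0,0,0,0],[2.4,-3.2,0.3,0,0,0,0],[2.4,-3.2,0.3,0,0,0,0],[2.4,-3.2,0.3,0,0,0,0]]]'
python3 -c "from h import *;to(.435,.257,.05)"
```

```text
time: 1.82
ee_pos: [0.2441, -0.326, 0.2115]
tcp_rot: [-179.8, 0.1, 19.2]
wrist_force: [1.5, 0.0, 0.6]
opening: 0.0255
time: 2.23
ee_pos: [0.3045, -0.1271, 0.1966]
tcp_rot: [-179.9, -0.1, 18.9]
wrist_force: [1.1, -0.7, -0.4]
opening: -0.0001
time: 2.65
ee_pos: [0.3657, 0.0722, 0.1835]
tcp_rot: [179.9, -0.5, 18.9]
wrist_force: [1.3, -0.3, 1.0]
opening: -0.0004
t 2.65 pos [0.3657 0.0722 0.1835] rpy [179.9   -0.52  18.9 ] F [ 1.3 -0.3  1. ] open -0.0004
shift cm [ 12.42 -15.27  13.44]
```

```bash
P="python3 -m pendant"
$P '[[[2.4,-3,1.5,0,0,0,0],[2.4,-3,1.5,0,0,0,0],[2.4,-3,1.5,0,0,0,0],[2.4,-3,1.5,0,0,0,0],[2.4,-3,1.5,0,0,0,0]]]'
$P '[[[0,0,1,0,0,0,0],[0,0,1,0,0,0,0],[0,0,1,0,0,0,0],[0,0,0.5,0,0,0,0],[0,0,0,0,0,0,0]]]'
python3 -c "from h import *;to(.435,.257,.05)"
```

```text
time: 3.07
ee_pos: [0.4458, 0.21, 0.1154]
tcp_rot: [-177.8, -1.0, 24.0]
wrist_force: [0.3, 0.1, 0.6]
opening: 0.0002
time: 3.48
ee_pos: [0.4459, 0.2132, 0.074]
tcp_rot: [-177.7, -0.7, 24.3]
wrist_force: [0.5, -0.9, -0.1]
opening: 0.0001
t 3.48 pos [0.4459 0.2132 0.074 ] rpy [-177.74   -0.74   24.26] F [ 0.5 -0.9 -0.1] open 0.0001
shift cm [ 0.77 -4.35  2.58]
```

```bash
P="python3 -m pendant"
$P '[[[0.3,-1.5,0.4,0,0,0,0],[0.3,-1.5,0.4,0,0,0,0],[0.2,-1.4,0.4,0,0,0,0],[0,0,0,0,0,0,0]]]'
python3 -c "from h import *;to(.435,.257,.046,24)"
```

```text
time: 3.82
ee_pos: [0.4449, 0.2368, 0.0656]
tcp_rot: [-176.7, -1.0, 26.2]
wrist_force: [-0.6, 0.1, 0.0]
opening: -0.0001
t 3.82 pos [0.4449 0.2368 0.0656] rpy [-176.67   -0.95   26.15] F [-0.6  0.1  0. ] open -0.0001
shift cm [-0.03 -2.13  2.08]
turn [-0.059 -0.016  0.038]
```

```bash
P="python3 -m pendant"
$P '[[[0,-1.2,0.6,-0.03,-0.01,0.02,0],[0,-1.2,0.6,-0.03,-0.01,0.02,0],[0,-0.6,0.3,-0.01,0,0,0],[0,0,0,0,0,0,0]]]'
python3 -c "from h import *;to(.435,.257,.040,24)"
```

```text
time: 4.15
ee_pos: [0.4484, 0.2316, 0.0514]
tcp_rot: [-179.4, 0.3, 27.0]
wrist_force: [0.3, -0.3, -0.7]
opening: -0.0004
t 4.15 pos [0.4484 0.2316 0.0514] rpy [-179.38    0.33   26.99] F [ 0.3 -0.3 -0.7] open -0.0004
shift cm [-0.03 -2.85  1.17]
turn [-0.011  0.006  0.052]
```

```bash
P="python3 -m pendant"
python3 -c "from h import *;o=bot.get_obs();print(o['q'].round(1),o['qd'].round(1))"
$P '[[[0,-1,0,0,0,0,0]]]'
python3 -c "from h import *;o=bot.get_obs();print(o['q'].round(1),o['qd'].round(1));to(.435,.257,.040,24)"
```

```text
[ 27.   -0.5 -15.5  75.3   0.6 180. ] [-0.4  0.7  0.6  0.4 -0.6 -0.1]
time: 4.23
ee_pos: [0.4462, 0.2358, 0.0512]
tcp_rot: [-179.2, 0.4, 27.4]
wrist_force: [-0.2, 0.1, 0.1]
opening: -0.0002
[ 27.4  -0.4 -15.4  75.3   0.8 180. ] [6.1 0.6 0.1 0.  3.1 0.1]
t 4.23 pos [0.4462 0.2358 0.0512] rpy [-179.18    0.37   27.4 ] F [-0.2  0.1  0.1] open -0.0002
shift cm [-0.01 -2.38  1.15]
turn [-0.014  0.007  0.059]
```

Joint 6 had reached its 180° limit, which explains the missed motion. I'll turn the tool the other way, towards the grasp yaw of 98.5°.

```bash
P="python3 -m pendant"
$P '[[[0,0,0,0,0,-0.12,0],[0,0,0,0,0,-0.12,0],[0,0,0,0,0,-0.12,0],[0,0,0,0,0,-0.12,0],[0,0,0,0,0,-0.12,0]]]'
$P '[[[0,0,0,0,0,-0.12,0],[0,0,0,0,0,-0.12,0],[0,0,0,0,0,-0.12,0],[0,0,0,0,0,-0.12,0],[0,0,0,0,0,0,0]]]'
python3 -c "from h import *;o=bot.get_obs();print(o['q'].round(1));to(.435,.257,.040,98.5)"
```

```text
time: 4.65
ee_pos: [0.4452, 0.2374, 0.0512]
tcp_rot: [-179.0, -0.2, 63.0]
wrist_force: [-0.3, -0.4, -1.0]
opening: 0.0002
time: 5.07
ee_pos: [0.4446, 0.2386, 0.0519]
tcp_rot: [-179.2, -0.8, 91.9]
wrist_force: [-0.2, 0.2, 0.2]
opening: -0.0003
[ 27.6  -0.5 -15.4  75.4   1.  115.7]
t 5.07 pos [0.4446 0.2386 0.0519] rpy [-179.25   -0.77   91.94] F [-0.2  0.2  0.2] open -0.0003
shift cm [ 1.86 -0.88  1.23]
turn [-0.012 -0.014 -0.114]
```

```bash
P="python3 -m pendant"
$P '[[[1,-0.5,0.2,-0.01,-0.01,-0.05,0],[0.9,-0.4,0.2,0,0,-0.05,0],[0,0,0,0,0,0,0]]]'
python3 -c "from h import *;to(.435,.257,.040,98.5)"
```

```text
time: 5.32
ee_pos: [0.4345, 0.2577, 0.0485]
tcp_rot: [-179.9, -0.3, 97.2]
wrist_force: [-0.9, -0.9, 0.2]
opening: -0.0002
t 5.32 pos [0.4345 0.2577 0.0485] rpy [-179.91   -0.25   97.21] F [-0.9 -0.9  0.2] open -0.0002
shift cm [-0.08  0.04  0.85]
turn [-0.002 -0.004 -0.022]
```

```bash
P="python3 -m pendant"
$P '[[[0,0,1.0,0,0,0,0],[0,0,0.7,0,0,0,0],[0,0,0.4,0,0,0,0],[0,0,0.1,0,0,0,0],[0,0,0,0,0,0,0]]]'
python3 -c "from h import *;to(.435,.257,.027)"
```

```text
time: 5.73
ee_pos: [0.4355, 0.2584, 0.0283]
tcp_rot: [179.9, -0.5, 96.5]
wrist_force: [-1.4, 0.0, 3.6]
opening: -0.0003
t 5.73 pos [0.4355 0.2584 0.0283] rpy [179.91  -0.46  96.46] F [-1.4  0.   3.6] open -0.0003
shift cm [-0.14 -0.07  0.13]
```

```bash
P="python3 -m pendant"
$P '[[[0,0,0.2,0,0,0,0],[0,0,0.1,0,0,0,0]]]'
$P '[[[0,0,-1,0,0,0,0],[0,0,-1,0,0,0,0],[0,0,-0.5,0,0,0,0],[0,0,0,0,0,0,0]]]'
python3 -c "from h import *;to(.491,.245,.048,98.5)"
```

```text
time: 5.9
ee_pos: [0.4359, 0.2585, 0.0279]
tcp_rot: [179.8, -0.6, 96.2]
wrist_force: [-6.7, -1.5, 14.5]
opening: -0.0003
time: 6.23
ee_pos: [0.4363, 0.257, 0.0539]
tcp_rot: [179.9, -0.6, 95.8]
wrist_force: [0.0, 0.3, 0.3]
opening: 0.0002
t 6.23 pos [0.4363 0.257  0.0539] rpy [179.86  -0.59  95.83] F [0.  0.3 0.3] open 0.0002
shift cm [-1.76  5.31  0.59]
turn [ 0.003 -0.01  -0.047]
```

Green bottomed out at 14.5 N. Yellow is next.

```bash
P="python3 -m pendant"
$P '[[[-0.5,1.8,0.1,0,0,-0.02,0],[-0.6,1.8,0.1,0,-0.01,-0.02,0],[-0.6,1.6,0.1,0,0,-0.01,0],[0,0,0,0,0,0,0]]]'
python3 -c "from h import *;to(.491,.245,.028,98.5)"
```

```text
time: 6.57
ee_pos: [0.4919, 0.2457, 0.0504]
tcp_rot: [179.8, 0.0, 98.8]
wrist_force: [-0.6, 0.1, 0.3]
opening: 0.0003
t 6.57 pos [0.4919 0.2457 0.0504] rpy [1.7981e+02 2.0000e-02 9.8770e+01] F [-0.6  0.1  0.3] open 0.0003
shift cm [-0.06 -0.11  2.24]
turn [0.003 0.    0.005]
```

```bash
P="python3 -m pendant"
$P '[[[0,0,1.0,0,0,0,0],[0,0,0.8,0,0,0,0],[0,0,0.5,0,0,0,0],[0,0,0.2,0,0,0,0],[0,0,0.1,0,0,0,0]]]'
$P '[[[0,0,-1,0,0,0,0],[0,0,-1,0,0,0,0],[0,0,-0.5,0,0,0,0],[0,0,0,0,0,0,0]]]'
python3 -c "from h import *;to(.500,.300,.048,98.5)"
```

```text
time: 6.98
ee_pos: [0.4927, 0.2457, 0.0281]
tcp_rot: [179.5, 0.0, 98.6]
wrist_force: [-1.7, -3.2, 5.2]
opening: -0.0001
time: 7.32
ee_pos: [0.4902, 0.2459, 0.0541]
tcp_rot: [179.5, 0.0, 98.6]
wrist_force: [0.5, 1.5, 0.7]
opening: 0.0003
t 7.32 pos [0.4902 0.2459 0.0541] rpy [1.7953e+02 1.0000e-02 9.8640e+01] F [0.5 1.5 0.7] open 0.0003
shift cm [5.2  1.78 0.62]
turn [0.008 0.    0.002]
```

Yellow reached 5.2 N at full travel. Blue is next.

```bash
P="python3 -m pendant"
$P '[[[1.8,0.6,0.1,0,0,0,0],[1.8,0.6,0.1,0.01,0,0,0],[1.6,0.6,0.1,0,0,0,0],[0,0,0,0,0,0,0]]]'
python3 -c "from h import *;to(.500,.300,.028,98.5)"
```

```text
time: 7.65
ee_pos: [0.4998, 0.3014, 0.0503]
tcp_rot: [-179.8, 0.0, 98.5]
wrist_force: [0.6, 0.1, -0.2]
opening: -0.0002
t 7.65 pos [0.4998 0.3014 0.0503] rpy [-1.7983e+02  1.0000e-02  9.8540e+01] F [ 0.6  0.1 -0.2] open -0.0002
shift cm [-0.15  0.01  2.23]
turn [-0.003  0.     0.001]
```

```bash
P="python3 -m pendant"
$P '[[[0,0,1.0,0,0,0,0],[0,0,0.8,0,0,0,0],[0,0,0.5,0,0,0,0],[0,0,0.2,0,0,0,0],[0,0,0.1,0,0,0,0]]]'
$P '[[[0,0,-1,0,0,0,0],[0,0,-2,0,0,0,0],[0,0,-3,0,0,0,0],[0,0,-3,0,0,0,40],[0,0,0,0,0,0,40]]]'
python3 -c "from h import *;to(.5844,-.147,.12,98.5)"
```

```text
time: 8.07
ee_pos: [0.4999, 0.302, 0.0281]
tcp_rot: [179.9, -0.2, 98.6]
wrist_force: [-1.9, 1.9, 4.0]
opening: 0.0
time: 8.48
ee_pos: [0.4973, 0.2972, 0.1187]
tcp_rot: [-179.8, -0.0, 98.4]
wrist_force: [1.6, 0.5, 0.1]
opening: 0.023
t 8.48 pos [0.4973 0.2972 0.1187] rpy [-1.7976e+02 -5.0000e-02  9.8450e+01] F [1.6 0.5 0.1] open 0.023
shift cm [-45.22   2.09  -0.18]
turn [-0.004 -0.001 -0.001]
```

Blue is done. Now to the handle.

```bash
P="python3 -m pendant"
$P '[[[-3.8,0.18,0,0,0,0,40],[-3.8,0.18,0,0,0,0,40],[-3.8,0.18,0,0,0,0,40],[-3.8,0.18,0,0,0,0,40],[-3.8,0.18,0,0,0,0,40]]]'
$P '[[[-3.8,0.18,0,0,0,0,40],[-3.8,0.18,0,0,0,0,40],[-3.8,0.18,0,0,0,0,40],[-3.8,0.18,0,0,0,0,40],[-2.5,0.18,0,0,0,0,40]]]'
python3 -c "from h import *;to(.5844,-.147,.12,98.5)"
```

```text
time: 8.9
ee_pos: [0.5338, 0.1084, 0.1183]
tcp_rot: [-179.9, -0.1, 99.0]
wrist_force: [0.6, 0.8, -0.2]
opening: 0.0346
time: 9.32
ee_pos: [0.5676, -0.0784, 0.1159]
tcp_rot: [-179.8, -0.1, 98.7]
wrist_force: [1.0, 1.2, 0.2]
opening: 0.0344
t 9.32 pos [ 0.5676 -0.0784  0.1159] rpy [-1.7975e+02 -7.0000e-02  9.8750e+01] F [1.  1.2 0.2] open 0.0344
shift cm [-7.04  0.61 -0.43]
turn [-0.004 -0.001  0.004]
```

```bash
P="python3 -m pendant"
$P '[[[-2.4,0.2,0,0,0,0,40],[-2.4,0.2,0,0,0,0,40],[-2.2,0.2,0,0,0,0,40],[0,0,0,0,0,0,40]]]'
python3 - <<'E'
from h import *
to(.5844,-.147,.033,98.5)
T=bot.camera("top");cv2.imwrite("pics/t1.png",cv2.resize(T[170:260,240:400,::-1],None,fx=5,fy=5,interpolation=cv2.INTER_CUBIC))
E
```

```text
time: 9.65
ee_pos: [0.5819, -0.1576, 0.113]
tcp_rot: [-179.6, -0.0, 98.3]
wrist_force: [0.2, -0.0, 0.3]
opening: 0.0341
t 9.65 pos [ 0.5819 -0.1576  0.113 ] rpy [-1.7956e+02 -4.0000e-02  9.8270e+01] F [ 0.2 -0.   0.3] open 0.0341
shift cm [1.01 0.46 7.99]
turn [-0.008 -0.001 -0.004]
```

View pics/t1.png

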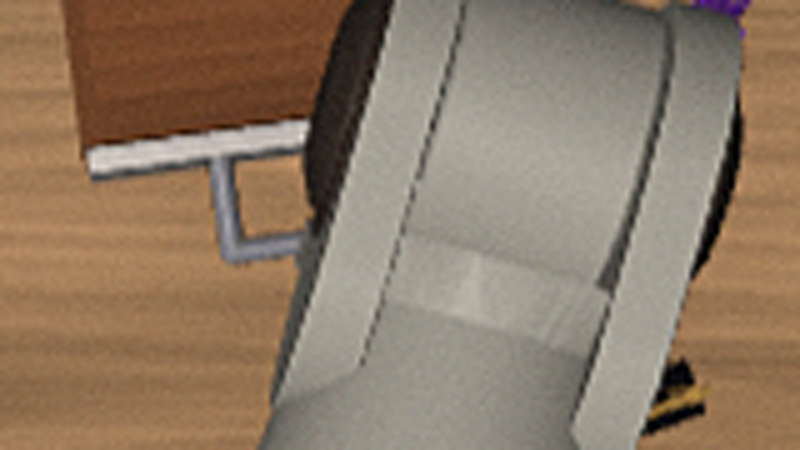

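The arm hides the handle. The drawer is still shut, with its panel edge at crop (90,170). I'll descend onto the bar, correcting the lateral offset first.

```bash
P="python3 -m pendant"
$P '[[[0.5,0.25,0.5,0,0,0,40],[0.5,0.2,1,0,0,0,40],[0,0,1,0,0,0,40],[0,0,0,0,0,0,40]]]'
python3 -c "from h import *;to(.5844,-.147,.033,98.5)"
```

```text
time: 10.03
ee_pos: [0.583, -0.1428, 0.0844]
tcp_rot: [-179.4, -0.2, 98.3]
wrist_force: [0.3, -0.4, -0.7]
opening: 0.0345
t 10.03 pos [ 0.583  -0.1428  0.0844] rpy [-1.7945e+02 -1.6000e-01  9.8280e+01] F [ 0.3 -0.4 -0.7] open 0.0345
shift cm [-0.45  0.13  5.14]
turn [-0.01  -0.003 -0.004]
```

```bash
P="python3 -m pendant"
$P '[[[0,0.1,1.2,-0.005,0,0,40],[0,0,1.2,0,0,0,40],[0,0,1.2,0,0,0,40],[0,0,0.8,0,0,0,40],[0,0,0,0,0,0,40]]]'
python3 -c "from h import *;to(.5844,-.147,.033,98.5)"
```

```text
time: 10.45
ee_pos: [0.5826, -0.1385, 0.0356]
tcp_rot: [-179.6, -0.2, 98.6]
wrist_force: [-0.9, -0.3, 0.3]
opening: 0.0341
t 10.45 pos [ 0.5826 -0.1385  0.0356] rpy [-179.61   -0.21   98.59] F [-0.9 -0.3  0.3] open 0.0341
shift cm [-0.87  0.05  0.26]
turn [-0.007 -0.004  0.002]
```

```bash
P="python3 -m pendant"
$P '[[[0,0,0,0,0,0,0],[0,0,0,0,0,0,0],[0,0,0,0,0,0,0],[0,0,0,0,0,0,0],[0,0,0,0,0,0,0]]]' 80
python3 -c "from h import *;to(.5844,-.147,.033,98.5)"
```

```text
time: 10.87
ee_pos: [0.582, -0.1382, 0.0352]
tcp_rot: [-179.5, -0.3, 98.6]
wrist_force: [0.8, 1.0, -4.2]
opening: 0.0092
t 10.87 pos [ 0.582  -0.1382  0.0352] rpy [-179.51   -0.26   98.61] F [ 0.8  1.  -4.2] open 0.0092
shift cm [-0.91  0.11  0.22]
turn [-0.009 -0.004  0.002]
```

The bar is gripped. I'll pull 60 mm along the tool's -y.

```bash
P="python3 -m pendant"
$P '[[[0,-1,0,0,0,0,0],[0,-1,0,0,0,0,0],[0,-1,0,0,0,0,0],[0,-1,0,0,0,0,0],[0,0,0,0,0,0,0]]]'
python3 -c "from h import *;to(.5227,-.1471,.0352,98.5)"
```

```text
time: 11.28
ee_pos: [0.5462, -0.1438, 0.0352]
tcp_rot: [179.9, -0.3, 98.7]
wrist_force: [4.5, 1.6, -7.9]
opening: 0.009
t 11.28 pos [ 0.5462 -0.1438  0.0352] rpy [179.94  -0.27  98.69] F [ 4.5  1.6 -7.9] open 0.009
shift cm [ 0.03 -2.38 -0.  ]
turn [ 0.001 -0.005  0.003]
```

```bash
P="python3 -m pendant"
$P '[[[0,-0.9,0,0,0,0,0],[0,-0.9,0,0,0,0,0],[0,-0.6,0,0,0,0,0],[0,0,0,0,0,0,0]]]'
python3 - <<'E'
from h import *
to(.5227,-.1471,.0352,98.5)
T=bot.camera("top");S=bot.camera("scene")
a=cv2.resize(T[180:260,240:400,::-1],None,fx=5,fy=5,interpolation=cv2.INTER_CUBIC)
cv2.imwrite("pics/t2.png",a)
cv2.imwrite("pics/s2.png",cv2.resize(S[170:260,160:280,::-1],None,fx=6.6,fy=6.6,interpolation=cv2.INTER_CUBIC))
E
```

```text
time: 11.62
ee_pos: [0.5267, -0.1468, 0.0352]
tcp_rot: [179.4, -0.3, 98.8]
wrist_force: [4.9, 1.9, -8.7]
opening: 0.0092
t 11.62 pos [ 0.5267 -0.1468  0.0352] rpy [179.44  -0.29  98.75] F [ 4.9  1.9 -8.7] open 0.0092
shift cm [ 0.03 -0.4   0.  ]
turn [ 0.01  -0.005  0.004]
```

View pics/t2.png

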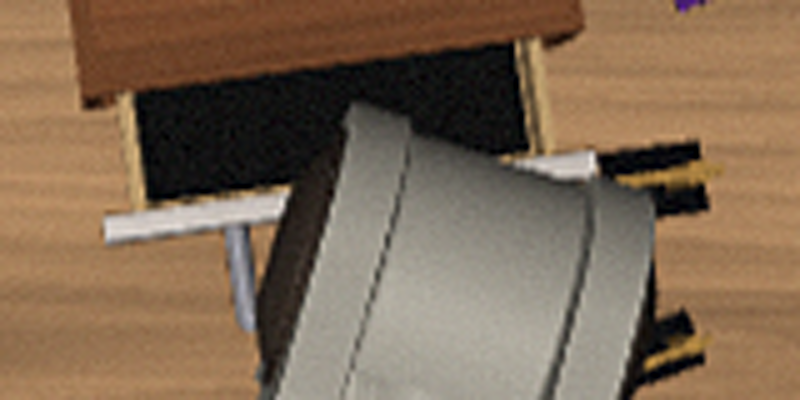

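View pics/s2.png

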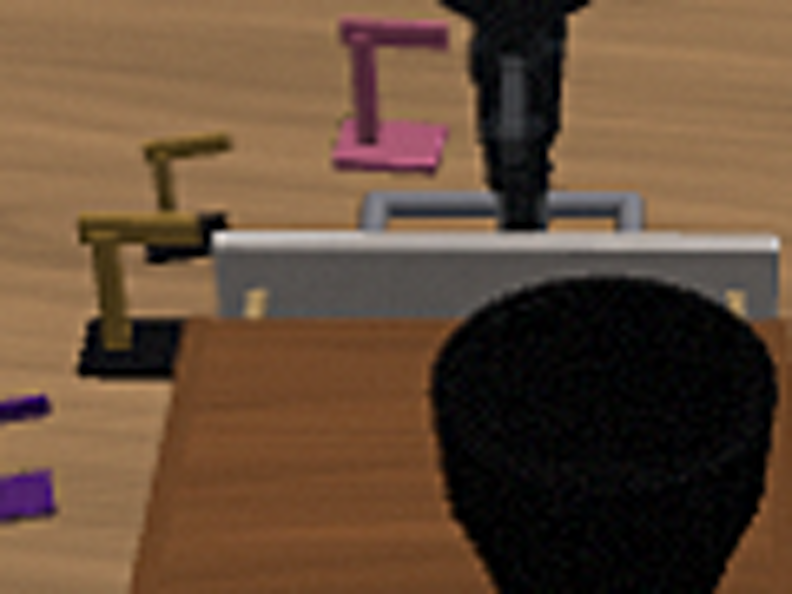

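The drawer is open about 56 mm. In the scene crop the panel's white top edge runs from (215,240) to (778,243), just behind the blade tip at (200,230). I'll measure the gap.

Run:
```python
from h import *
yaw=np.radians(8.5);ex=np.array([np.cos(yaw),np.sin(yaw)]);ey=np.array([-ex[1],ex[0]])
f=lambda c,u,v,o,s,z:at(c,((u+.5)/s-.5+o[0],(v+.5)/s-.5+o[1]),z)[:2]
mark=(np.array([.5879,-.2728])+np.array([.5877,-.2746]))/2
new=[f("top",*p,(240,180),5,.07) for p in((104,216),(107,240),(594,150),(597,177))]
old=[f("top",*p,(250,180),5.3,.07) for p in((40,105),(43,132),(560,36),(562,63))]
for n,o in zip(new,old): print("top",((n-mark)@ex).round(4),((n-mark)@ey).round(4),"travel",((n-o)@ex).round(4))
sc=[f("scene",*p,(160,170),6.6,.07) for p in((215,234),(778,238),(215,249),(778,250))]
for p in sc: print("scene",(p-mark)@ex,(p-mark)@ey)
T=bot.camera("top");w=np.zeros(T.shape[:2],bool);w[205:232,255:297]=(T.min(2)>140)[205:232,255:297]
r,c=np.where(w);k=np.polyfit(c,r,1);print("mid left part",[(at("top",(u,np.polyval(k,u)),.07)[:2]-mark)@ex for u in(264,280,292)])
for p in bot.mark_of("top","drawer_front")[:2]: q=at("top",p["uv"],.038)[:2];print(p,(q-mark)@ex)
```

```text
top 0.0159 0.2424 travel -0.0558
top 0.0045 0.2425 travel -0.0551
top 0.0167 0.0086 travel -0.0556
top 0.0038 0.009 travel -0.0563
scene 0.004096050052874657 0.005757809823565298
scene 0.003618817867943727 0.24070908615430092
scene 0.014726341678891208 0.007202420479016064
scene 0.012188043058762657 0.2405406236093973
mid left part [np.float64(0.010791897719191014), np.float64(0.01027824476386343), np.float64(0.00985349870967076)]
{'uv': [312.0, 218.7], 'confidence': 0.64} 0.010884443932879542
```

All the measurements put the face about 4 mm short, so I'll pull 4 mm more.

```bash
P="python3 -m pendant"
$P '[[[0,-0.35,0,0,0,0,0],[0,-0.1,0,0,0,0,0],[0,0,0,0,0,0,0],[0,0,0,0,0,0,0]]]'
python3 - <<'E'
from h import *
to(.5227,-.1471,.0352,98.5)
yaw=np.radians(8.5);ex=np.array([np.cos(yaw),np.sin(yaw)]);mark=np.array([.5878,-.2737])
T=bot.camera("top");w=np.zeros(T.shape[:2],bool);w[205:235,255:295]=(T.min(2)>140)[205:235,255:295]
r,c=np.where(w);k=np.polyfit(c,r,1);print("mid minus 6mm",[(at("top",(u,np.polyval(k,u)),.07)[:2]-mark)@ex-.006 for u in(264,280,292)])
S=bot.camera("scene");cv2.imwrite("pics/s3.png",cv2.resize(S[170:260,160:280,::-1],None,fx=6.6,fy=6.6,interpolation=cv2.INTER_CUBIC))
to(.5227,-.1471,.0352,98.5)
E
```

```text
time: 12.15
ee_pos: [0.5278, -0.1466, 0.0352]
tcp_rot: [179.0, -0.3, 98.8]
wrist_force: [5.3, 1.7, -8.6]
opening: 0.0096
t 12.15 pos [ 0.5278 -0.1466  0.0352] rpy [179.04  -0.31  98.82] F [ 5.3  1.7 -8.6] open 0.0096
shift cm [ 0.03 -0.51 -0.01]
turn [ 0.017 -0.005  0.006]
mid minus 6mm [np.float64(0.005583110409880571), np.float64(0.003684835245846346), np.float64(0.0022710733282917586)]
t 12.25 pos [ 0.528  -0.1466  0.0352] rpy [179.03  -0.31  98.83] F [ 7.8  1.9 -8.5] open 0.0093
shift cm [ 0.03 -0.53 -0.01]
turn [ 0.017 -0.005  0.006]
```

View pics/s3.png

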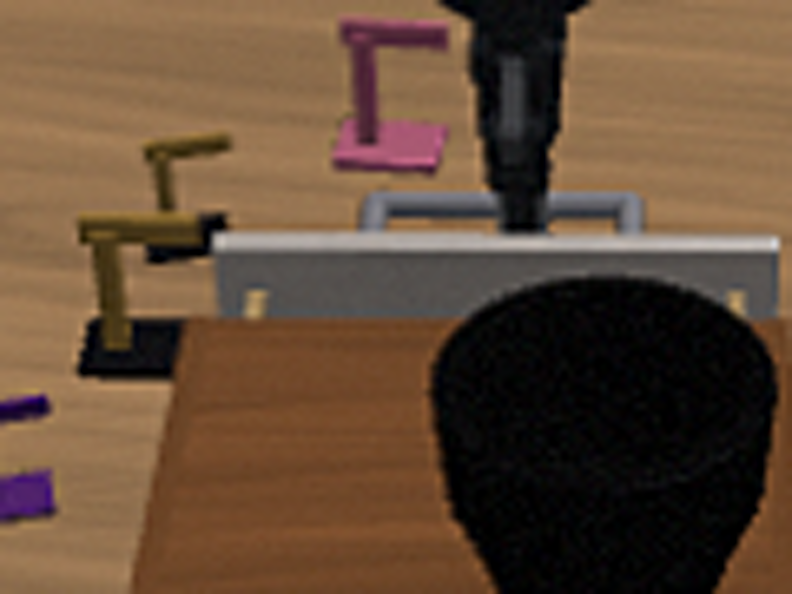

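The drawer hardly moved. Rows with no motion let it sag back under the spring, because each row restarts from the measured pose. I'll finish on rows that keep a small pull.

```bash
P="python3 -m pendant"
$P '[[[0,-0.5,0,0,0,0,0],[0,-0.4,0,0,0,0,0],[0,-0.2,0,0,0,0,0],[0,-0.15,0,0,0,0,0]]]'
cat > m.py <<'E'
from h import *
yaw=np.radians(8.5);ex=np.array([np.cos(yaw),np.sin(yaw)]);mark=np.array([.5878,-.2737])
to(.5227,-.1471,.0352,98.5)
for i in range(3):
    T=bot.camera("top");w=np.zeros(T.shape[:2],bool);w[205:235,255:290]=(T.min(2)>140)[205:235,255:290]
    r,c=np.where(w);k=np.polyfit(c,r,1);print("mid minus 6mm",[round((at("top",(u,np.polyval(k,u)),.07)[:2]-mark)@ex-.006,4) for u in(264,275,286)])
to(.5227,-.1471,.0352,98.5)
S=bot.camera("scene");T=bot.camera("top")
cv2.imwrite("pics/f%d.png"%(bot.get_obs()["time"]*100),np.vstack([cv2.resize(i,(600,300),interpolation=cv2.INTER_CUBIC) for i in (T[180:240,240:360,::-1],S[180:240,160:280,::-1])]))
to(.5227,-.1471,.0352,98.5)
E
python3 m.py; ls pics
```

```text
time: 12.58
ee_pos: [0.5213, -0.1476, 0.0352]
tcp_rot: [178.5, -0.3, 98.9]
wrist_force: [8.5, 1.4, -8.8]
opening: 0.0091
t 12.58 pos [ 0.5213 -0.1476  0.0352] rpy [178.54  -0.33  98.91] F [ 8.5  1.4 -8.8] open 0.0091
shift cm [0.03 0.15 0.01]
turn [ 0.025 -0.006  0.007]
mid minus 6mm [np.float64(-0.0007), np.float64(-0.0025), np.float64(-0.0044)]
mid minus 6mm [np.float64(-0.0006), np.float64(-0.0024), np.float64(-0.0043)]
mid minus 6mm [np.float64(-0.0007), np.float64(-0.0025), np.float64(-0.0043)]
t 12.73 pos [ 0.5212 -0.1476  0.0352] rpy [178.56  -0.33  98.91] F [ 6.9  1.1 -8.3] open 0.0091
shift cm [0.03 0.16 0.01]
turn [ 0.025 -0.006  0.007]
t 12.83 pos [ 0.5212 -0.1476  0.0353] rpy [178.56  -0.33  98.91] F [ 7.8  1.4 -8.4] open 0.0091
shift cm [0.03 0.15 0.01]
turn [ 0.025 -0.006  0.007]
cs.png
ct.png
f1283.png
s2.png
s3.png
scene0.png
t1.png
t2.png
top0.png
```

View pics/f1283.png

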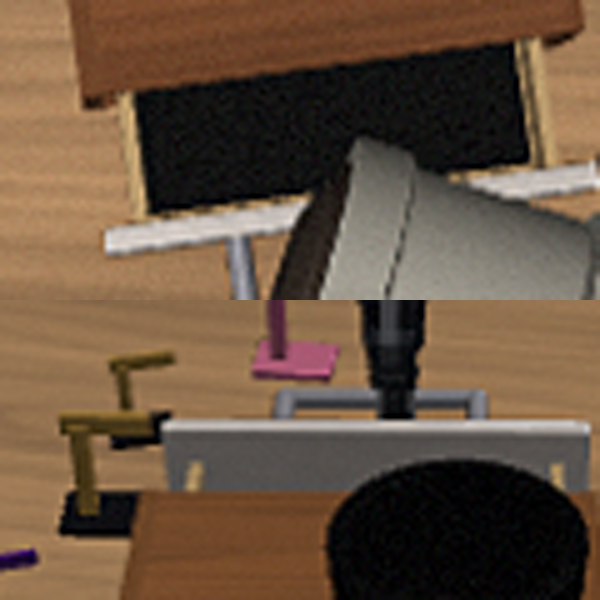

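The panel's front edge at (163,421) now lines up with the blade tip at about (150,418). The arm is at rest and pulling about 8 N, and the keys haven't been touched since. Handing in.

```bash
python3 -c "from h import *;bot.job_done();to(.5227,-.1471,.0352,98.5)"
```

```text
the job is handed in; nothing more can be done
the job is handed in; nothing more can be done
```

I pressed green, yellow and blue in that order, then pulled the drawer out about 61 mm to the larger brass pointer. I handed the job in with the fingers still holding the bar. No verdict came back, so success is not confirmed.

- **Keys:** the upward force at the bottom of each press was 14.5 N for green, 5.2 N for yellow and 4.0 N for blue, with the tip within 0.1 mm of the fully-down height. I read key travel from tip height and force only. Red was never touched.
- **Drawer position:** my last measurements put the face between 0.6 and 4.4 mm past the blade, most likely 1 to 2.5 mm, inside the 7 mm allowed. The readings at different points along the panel disagreed by about 4 mm. The drawer stayed put over the last 0.25 s, with a pull of about 8 N.
- **Grip:** the fingers read 9 mm open on the 12 mm bar and I did not find out why, but the grip held through the whole pull.
- **Things to leave alone:** I touched none of the loose things by intent. The last pictures show the mortar upright in place; I did not re-check the pestle or jars.
- **Corrections on the way:** the last joint hit its limit near the green key, so I turned the tool the other way. The first 4 mm correction sagged back under the spring, so I repeated it with rows that kept pulling.

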